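Tend the carton coder: stack the coded carton, hold the next one in the fences

ROBOT

A 6-joint arm with a two-finger parallel gripper is mounted at the origin on the work surface. World frame = base frame: x ahead of the robot, y to its left, z up, the work surface at z = 0. Lengths are in mm, angles in rad, forces in N, time in s.
With the tool pointing down it reaches from about 325 to 750 mm from the base axis. Payload 7.6 kg.
Tool frame: the origin (TCP) lies on the centre line of the jaws, within the pads' length; the fingertips stand 22 mm ahead of it and the grasp point (between the pads) lies 3 mm ahead of it (env.tcp_to_tips is the z of the fingertips in the tool frame, in mm); z points along the fingers, y is the direction in which the jaws open and shut (so a half turn about z gives the same grasp; the last joint's range is limited). The gripper opens to 85 mm and grips with 20 to 120 N. Pads are 22 mm wide; open, the fingers measure 114 mm over their backs; the gripper's body (76 mm by 85 mm) begins 54 mm behind the grasp point. The pads swing forward as they close: fully open they stand 13 mm farther back than shut.
Start: joints at [1.237, 0.052, 1.401, -0, 1.689, -0.07], TCP at [136.876, 506.861, 253.323] pointing down, gripper open.
Joint ranges: [-2.9, 2.9], [-0.91, 2.17], [0.12, 2.37], [-1.06, 4.2], [0.26, 2.73], [-2.93, 2.93]. Speed limits (rad/s): [2.57, 2.57, 3.01, 3.14, 3.14, 3.14].

INTERFACE

Orientations are given as a 3x3 rotation matrix whose columns are the frame's x, y, z axes.
In Python, from station import status, snapshot, calibration, order, env gives the robot as it stands. The module is installed in compiled form; this text tells all that it offers.
- The arm moves only by the tool jog_arm, never from a script. Its argument "increments" is a list of rows, each a list of 7 numbers: the turn, a rotation vector about the tool's x, y, z in degrees, then the shift along the tool's x, y, z in cm, then the opening, from 0 (shut) to 1 (fully open). In form: [[ax, ay, az, dx, dy, dz, hand], ...]. A call has 1 to 8 rows; each row is the pose to reach, as a shift and turn from the pose measured when the call began, along the tool's axes at that moment; what a row does not reach only later rows make up. A row lasts 1/12 s, in which the tool goes at most 41.7 mm and 7.16 degrees, less where a joint would pass 70% of its speed; a pose out of reach is approached as far as the arm can. A call with a gripper value outside its range is refused whole. The fingers move at their own pace and stop on an object; the grip force is fixed at half the most. Time passes only in rows, so rows that repeat a pose let the fingers close. It gives the time, the measured TCP pose, the force and the opening at its end, in the units of the state.
- status.sense(): the state, without advancing time (a new reading comes with each control period).
- snapshot(name): name is "scene" or "top" or "wrist"; returns (picture, depth): 400x640x3 uint8, blue, green, red; 400x640 float32, mm along the optical axis (not along the pixel's ray), 0 where there is no reading.
- calibration(name): a dict with "fx", "fy", "cx", "cy" (pixels), "dist" ([k1, k2, p1, p2, k3] as OpenCV has them; the pictures are not rectified), "R" (3x3) and "t" (3): a world point X has camera coordinates R X + t. Camera axes: x right, y down, z forward; pixel columns grow to the right and rows downward; lengths in mm; the calibration is good to about 2 mm. A picture is of the moment at which its call begins: read the wrist's pose just before it. calibration takes no time and is no camera call; for the wrist camera it gives the pose at the moment of the call.
- order.hand_in(): hands the job in, once; it reports no verdict.
The state is a dict: "clock": time; "qpos": joint angles; "dq": joint speeds; "joint_efforts": joint torques, N m; "position": TCP position; "orientation": TCP orientation; "contact_force": force on the tool from outside, world axes, zero at the start; "ft_torque": the same for the moment, N m; "opening": finger opening in mm.
Only numpy, scipy, OpenCV 4.12 (cv2) and the standard library are available. Lean on these libraries where they do the work, as an engineer would, in place of code of your own. Each camera call takes 0.05 s, during which the arm holds its last target.

TASK

The carton in the corner of the coding station has just been coded: stand it in the empty place of the pinwheel layer on the small pallet slab, neatly in line with the others and without shoving them, and let go. Then fetch the other carton of the same size from the bench, stand it flat on the coding station with its long side against the long fence by the print head and its end against the short fence, and press it firmly into that corner so that it touches both fences at once. Finish while still holding it pressed there, ready for coding, and leave everything else on the bench where it is.

Things in the scene. Friction and masses are not known exactly. Their poses are not given: they have to be found in the camera images.
- coded: plain white pharmaceutical carton standing upright, 110 long x 52 wide x 80 mm high, about 150 g; origin at the centre of its underside, x along the 110 mm length, z up. It starts in the corner of the coding station, a few mm clear of both fences, long side along the long fence
- blank: plain white pharmaceutical carton standing upright, 110 long x 52 wide x 80 mm high, about 150 g; origin at the centre of its underside, x along the 110 mm length, z up. The next one to code; it starts alone on the bench between the slab and the coding station, any of two places, nearer or farther
- coder: coding station, fixed: aluminium plate 250 (x) x 260 (y) mm, upper face 18 mm above the bench; origin on the bench under its centre. Cartons slide easily on it (friction about 0.3). Two steel fences, 26 mm above the plate, form an inner corner open towards -x and -y. The print head stands on the +x side, 44 mm and more behind the long fence's carton side, its top 77 mm above the bench; nothing on the plate is taller
- fence_long: the long fence, part of the coding station, 10 mm thick, with the print window in it; origin and axes are those of coder. Its carton side is the plane x = +15 mm, from y = -75 to +95 mm
- fence_short: the short fence, part of the coding station, 10 mm thick; origin and axes are those of coder. Its carton side is the plane y = +85 mm, from x = -105 to +15 mm
- corner_seat (a point): point on the plate's upper face where the centre of a carton's underside lies when the carton touches both fences, its length along the station's y; axes those of coder: the long fence lies 26 mm away towards +x, the short fence 55 mm away towards +y
- slab: small dark pallet slab, fixed, 185 x 185 x 20 mm; origin on the bench under its centre, z up. Three cartons stand on it, in a pinwheel of four that is 165 mm square with 3 mm between cartons and an open shaft 61 mm square in the middle, centred on the slab; the fourth place is empty
- gap (a point): point on the slab's upper face under the centre of the missing carton, at x +56.5, y -27.5 mm from the slab's centre; axes of slab; that carton's length runs along y. Its -x side borders the open shaft over its +y half and, 3 mm off, the end of layer_a over its -y half; its +y end borders, 3 mm off, the long side of layer_b; its other sides are free
- layer_a: plain white pharmaceutical carton standing upright, 110 long x 52 wide x 80 mm high, about 150 g; origin at the centre of its underside, x along the 110 mm length, z up. Stands in the layer at x -27.5, y -56.5 mm from the slab's centre, length along the slab's x
- layer_b: plain white pharmaceutical carton standing upright, 110 long x 52 wide x 80 mm high, about 150 g; origin at the centre of its underside, x along the 110 mm length, z up. Stands in the layer at x +27.5, y +56.5 mm from the slab's centre, length along the slab's x
- layer_c: plain white pharmaceutical carton standing upright, 110 long x 52 wide x 80 mm high, about 150 g; origin at the centre of its underside, x along the 110 mm length, z up. Stands in the layer at x -56.5, y +27.5 mm from the slab's centre, length along the slab's y
- square_carton: a lower, square white carton, 64 x 64 x 50 mm, on the bench in the other of the two places where the blank carton may stand; not part of the job
- amber_bottle: amber glass bottle, 68 mm across, 150 mm high, near the far edge; origin under its centre; not part of the job
- tablet_jar: white plastic jar, 64 mm across, 85 mm high, to the right of the slab; origin under its centre; not part of the job
- beaker: glass beaker, 70 mm across, 90 mm high, beyond the slab; origin under its centre; not part of the job
- ink_cartridge: dark ink cartridge lying to the left of the coding station, 78 x 30 x 51 mm; origin under its centre; not part of the job
- spatula: narrow steel laboratory spatula, 170 mm long, lying on the bench to the right of the slab; origin under its middle; not part of the job

How it is judged (in metres and radians):
On the way, in this order (a step that is already met when the one before it is completed fails the run):
1. the coded carton stands in the empty place of the layer, released (x of coded in the frame of gap between -0.008 and 0.008 m and y of coded in the frame of gap between -0.008 and 0.008 m and z of coded in the frame of gap between -0.003 and 0.004 m and angle between the x axis of coded and the y axis of slab, either way round below 0.09 rad and angle between coded's own z axis and vertical below 0.05 rad and contact force between coded and the arm below 0.1 N and contact force between coded and the fingers below 0.1 N and linear speed of coded below 0.02 m/s), for 0.2 s.
2. the next carton is pressed against both fences of the coding station (contact force between blank and fence_long above 2 N and contact force between blank and fence_short above 2 N and x of blank in the frame of corner_seat between -0.003 and 0.003 m and y of blank in the frame of corner_seat between -0.003 and 0.003 m and z of blank in the frame of corner_seat between -0.003 and 0.003 m and angle between the x axis of blank and the y axis of coder, either way round below 0.035 rad and angle between blank's own z axis and vertical below 0.035 rad and contact force between blank and the fingers above 1 N and linear speed of blank below 0.02 m/s), for 0.3 s.
At the end, for the whole second after the job is handed in: Coded carton upright in its place (8 mm, 5 deg), free and at rest; the layer's other three within 12 mm of their start. Next carton flat on the plate (3 mm, 2 deg), long side and end within 3 mm of the fences, pressing each with over 2 N, still held by the robot (all of step 1 and all of step 2 and distance of each of layer_a, layer_b, layer_c from where it was at the start of the episode below 0.012 m); the arm keeps its last pose, push and grip.
It fails at once if a carton already in the layer is pushed more than 20 mm or tipped (distance of any of layer_a, layer_b, layer_c from where it was at the start of the episode above 0.02 m or angle between any of layer_a, layer_b, layer_c's own z axis and vertical above 0.3 rad).
It fails at once if something on the bench that is not part of the job is moved more than 30 mm (distance of any of square_carton, amber_bottle, tablet_jar, beaker, ink_cartridge, spatula from where it was at the start of the episode above 0.03 m).
It also fails if it takes over 66 s, if anything falls off the work surface, if the arm or the gripper's body presses on something with over 40 N, if the wrist force passes 120 N, or if a joint passes its speed limit or range.

## Working session

There is one attempt and no reset: what is moved stays moved. The work goes in short steps, Python scripts to look and compute and a tool call to move; the robot and the scene stay as the last step left them, time stands still between calls to the robot, and variables do not carry over. Pictures are saved under pics/ and viewed, and the job is handed in when it is done.

Besides the shell and the picture viewer there is one more tool, called by a JSON object that holds its "op" and its "data". jog_arm: Moves the arm, as the interface text tells. Its arguments: {"type":"object","properties":{"increments":{"type":"array"}},"required":["increments"]}

```bash
mkdir -p pics
cat > h.py <<'E'
import numpy as np, cv2
from station import status, snapshot, calibration, order, env
def K(c): return np.array([[c['fx'],0,c['cx']],[0,c['fy'],c['cy']],[0,0,1.]])
def ray(c,uv,z):
    uv=np.asarray(uv,float).reshape(-1,1,2)
    n=cv2.undistortPoints(uv,K(c),np.array(c['dist'])).reshape(-1,2)
    R=np.array(c['R']);t=np.array(c['t']); o=-R.T@t
    d=np.c_[n,np.ones(len(n))]@R
    s=(z-o[2])/d[:,2]
    return o+d*s[:,None]
def cloud(c,dep):
    v,u=np.mgrid[0:400,0:640]
    n=cv2.undistortPoints(np.stack([u,v],-1).reshape(-1,1,2).astype(float),K(c),np.array(c['dist'])).reshape(-1,2)
    d=dep.reshape(-1,1)
    P=np.c_[n,np.ones(len(n))]*d
    R=np.array(c['R']);t=np.array(c['t'])
    W=(P-t)@R
    W[dep.reshape(-1)<=0]=np.nan
    return W.reshape(400,640,3)
E
python3 - <<'E'
from h import *
s=status.sense(); print(s); print(env.tcp_to_tips)
for n in ['scene','top','wrist']:
    c=calibration(n); p,d=snapshot(n); cv2.imwrite(f'pics/{n}0.png',p); np.savez(f'{n}0.npz',p=p,d=d,**c)
    R=np.array(c['R']); print(n,-R.T@np.array(c['t']),R.round(3).tolist(),c['fx'])
E
```

```text
{'clock': 0.0, 'qpos': array([ 1.23671978e+00,  5.28303009e-02,  1.40174934e+00,  6.73998261e-06,
        1.68857933e+00, -7.02960330e-02]), 'dq': array([ 0.00053016,  0.00070594,  0.00167042,  0.00100317, -0.00155093,
        0.00017828]), 'joint_efforts': array([-2.37361692e-04, -3.81673265e+01, -3.60181260e+01, -1.02895958e-04,
        6.18034042e-03,  3.36973380e-05]), 'position': array([136.77038523, 506.59385693, 252.46335072]), 'orientation': array([[-9.65411353e-01,  2.60730989e-01, -5.19915327e-04],
       [ 2.60731481e-01,  9.65410230e-01, -1.47753070e-03],
       [ 1.16693535e-04, -1.56198320e-03, -9.99998773e-01]]), 'contact_force': array([ 0.42182581,  0.62732525, -0.78518797]), 'ft_torque': array([ 0.0337615 , -0.02562684, -0.00913827]), 'opening': 85.60250451383442}
22.0
scene [1158.71341603  719.27994851 1265.09803037] [[-0.785, 0.62, 0.01], [0.49, 0.63, -0.602], [-0.379, -0.467, -0.799]] 397.83931001720595
top [ 2.77537791e+02 -7.38826419e-02  1.72344819e+03] [[-0.0, -1.0, -0.004], [-0.985, 0.001, -0.171], [0.171, 0.004, -0.985]] 506.70929136102023
wrist [ 64.28420582 526.94299196 372.29393923] [[0.261, 0.965, -0.001], [0.924, -0.249, 0.291], [0.281, -0.077, -0.957]] 284.7952658200531
```

View pics/top0.png

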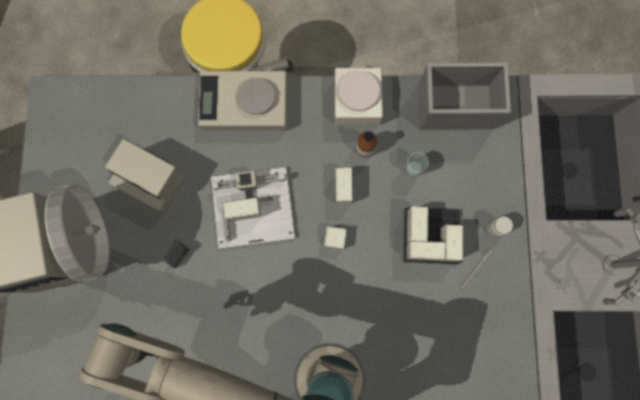

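View pics/scene0.png

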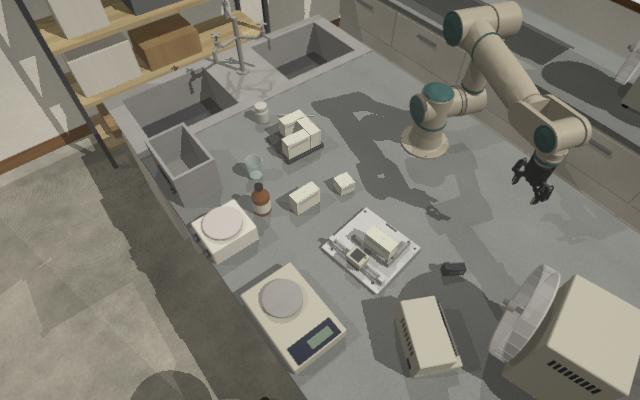

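View pics/wrist0.png

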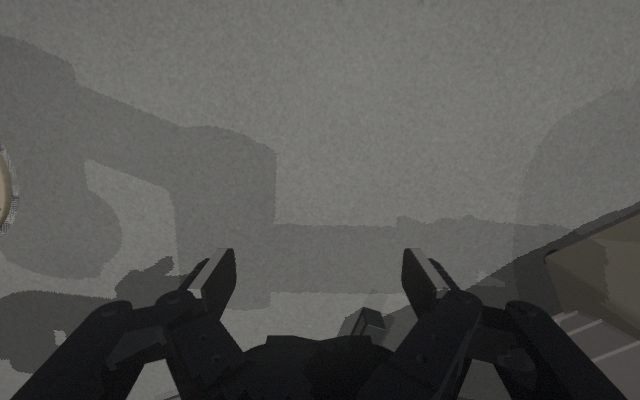

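The top view shows the robot base at the bottom, with image up as +x and image left as +y.
- The station is at about (253,208), with the coded carton at (240,208).
- The blank is at the far place (344,184) and the square carton at the near place (335,237).
- The slab is at about (433,235), with its gap at the upper right, about (447,220).

Next I'll measure from the depth and the masks.

Run:
```python
from h import *
z=np.load('top0.npz'); c={k:z[k] for k in z.files}; p,d=z['p'],z['d']
W=cloud(c,d)
def rep(nm,u0,u1,v0,v1,zlo,zhi):
    S=np.zeros(p.shape[:2],bool); S[v0:v1,u0:u1]=True
    m=S&(W[...,2]>zlo)&(W[...,2]<zhi)
    n,l,st,ce=cv2.connectedComponentsWithStats(m.astype(np.uint8))
    for i in range(1,n):
        if st[i,4]<15: continue
        q=W[l==i]; r=cv2.minAreaRect(q[:,:2].astype(np.float32))
        print(nm,st[i,4],'z',np.median(q[:,2]).round(1),'mean',q.mean(0).round(1),'rect',np.round(r[0],1),np.round(r[1],1),round(r[2],1))
print('bench z',np.nanmedian(W[270:280,200:220,2]), np.nanmedian(W[130:150,300:320,2]))
rep('coded',205,295,165,250,90,110)
rep('plate',205,300,160,255,12,25)
rep('blank',325,365,160,210,70,90)
rep('sq',320,355,220,255,42,58)
rep('layer',400,470,200,265,90,110)
rep('slab',395,470,195,270,14,26)
rep('tall',340,520,125,240,40,200)
g=cv2.resize(p[150:270,190:350],None,fx=5,fy=5,interpolation=cv2.INTER_CUBIC); cv2.imwrite('pics/ct.png',g)
g=cv2.resize(p[130:275,330:520],None,fx=4,fy=4,interpolation=cv2.INTER_CUBIC); cv2.imwrite('pics/cs.png',g)
```

```text
bench z 0.6315151673747068 0.4968439820421806
coded 548 z 98.6 mean [546.  288.7  98.5] rect [546.5 289.5] [ 54.4 111.5] 8.6
plate 3250 z 18.7 mean [541.1 246.9  18.6] rect [564.4 264.3] [253.3 260.6] 8.0
plate 135 z 18.2 mean [664.1 365.   18.4] rect [663.4 366. ] [24.  80.6] 6.7
blank 513 z 80.3 mean [629.9 -46.4  80.4] rect [629.4 -46.3] [112.7  51.7] 1.8
sq 366 z 50.1 mean [455.6 -17.9  50. ] rect [455.9 -17.9] [63.7 65. ] 81.8
layer 1717 z 100.5 mean [ 445.9 -336.   100.4] rect [ 464.9 -346.2] [166.9 165.3] 87.3
slab 342 z 20.1 mean [ 426.6 -298.    20.2] rect [ 464.  -344.6] [189.6 183.4] 87.2
slab 644 z 20.5 mean [ 509.8 -378.3   20.2] rect [ 498.5 -387. ] [106.9 114.8] 86.7
tall 97 z 48.5 mean [ 842.4 -416.6   48.5] rect [ 842.  -421.5] [  6.6 201.3] 0.4
tall 394 z 105.3 mean [ 763.1 -122.8  106.2] rect [ 770.4 -125.2] [68.3 62.2] 77.7
tall 218 z 73.2 mean [ 705.6 -298.8   72.2] rect [ 701.2 -294.8] [67.8 69.1] 61.6
tall 391 z 79.9 mean [626.3 -53.8  79.5] rect [629.1 -54.8] [ 36.6 112.7] 89.9
tall 630 z 100.1 mean [ 497.1 -287.2   96.2] rect [ 497.2 -289.9] [ 56.3 105.3] 89.5
tall 348 z 83.6 mean [ 489.8 -560.8   76.9] rect [ 491.5 -564.7] [59.1 59.7] 61.9
tall 288 z 98.9 mean [ 466.8 -397.5   94.3] rect [ 467.9 -401.9] [53.7 46.9] 88.2
tall 55 z 49.7 mean [467.7 -43.3  49.7] rect [467.1 -44.7] [16.4 34.2] 89.0
```

View pics/ct.png

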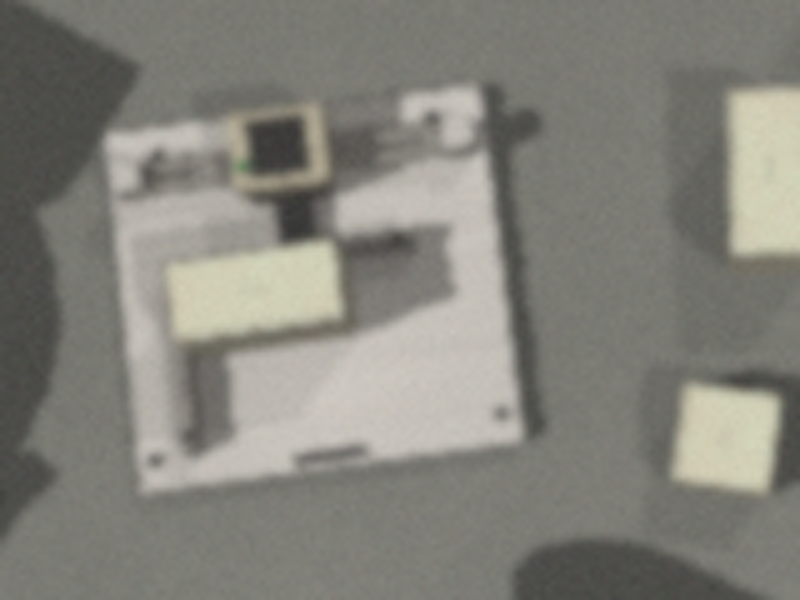

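View pics/cs.png

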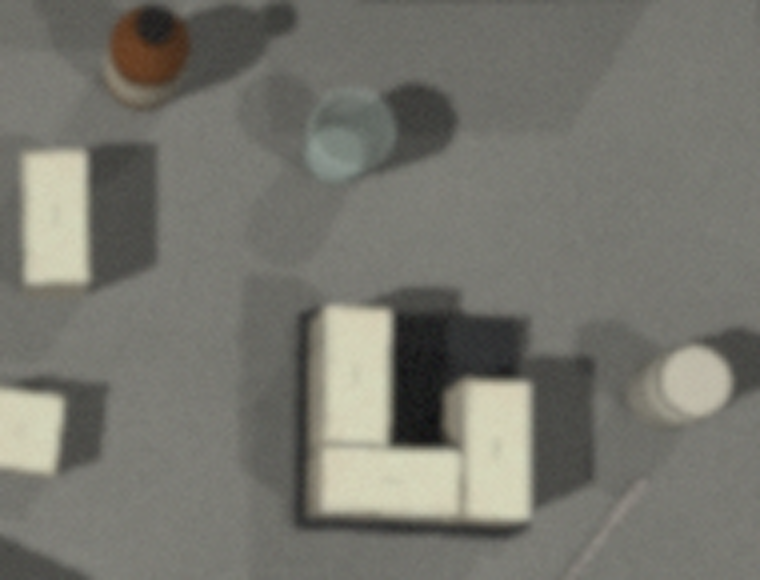

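```bash
cat >> h.py <<'E'
def go(x,y,z,psi):
    s=status.sense(); R=s['orientation']; p=s['position']
    a=np.radians(psi); Y=np.array([np.cos(a),np.sin(a),0]); Z=np.array([0,0,-1.]); X=np.cross(Y,Z)
    T=np.c_[X,Y,Z]; rv=cv2.Rodrigues(R.T@T)[0].ravel()
    d=R.T@(np.array([x,y,z])-p)
    print('t',round(s['clock'],2),'pos',p.round(1),'psi',np.degrees(np.arctan2(R[1,1],R[0,1])).round(2),'F',s['contact_force'].round(1),'open',round(s['opening'],1))
    print(' rot deg',np.degrees(rv).round(2),'shift cm',(d/10).round(2),'rows',max(np.linalg.norm(d)/41.7,np.linalg.norm(np.degrees(rv))/7.16).round(1))
E
python3 - <<'E'
from h import *
go(555,250,320,8)
z=np.load('top0.npz'); c={k:z[k] for k in z.files}; W=cloud(c,z['d'])
for (u,v) in [(140,165),(75,230),(20,240),(240,100),(360,95),(246,180),(178,250)]: print(u,v,W[v,u].round(0))
E
```

```text
t 0.15 pos [136.8 506.7 252.7] psi 74.88 F [ 0.9  0.6 -1. ] open 85.5
 rot deg [-6.000e-02  4.000e-02  6.688e+01] shift cm [-47.06 -13.88  -6.72] rows 11.9
140 165 [681. 608. 137.]
75 230 [454. 729. 276.]
20 240 [420. 850. 328.]
240 100 [917. 300.  95.]
360 95 [ 927. -104.  114.]
246 180 [643. 275.  84.]
178 250 [415. 499.  48.]
```

{"op": "jog_arm", "data": {"increments": [[0,0,50,-47,-13.9,-6.7,1],[0,0,50,-47,-13.9,-6.7,1],[0,0,50,-47,-13.9,-6.7,1],[0,0,50,-47,-13.9,-6.7,1],[0,0,50,-47,-13.9,-6.7,1],[0,0,50,-47,-13.9,-6.7,1],[0,0,50,-47,-13.9,-6.7,1],[0,0,50,-47,-13.9,-6.7,1]]}}

```text
clock: 0.82
position: [419.6, 332.2, 298.2]
orientation: [[-0.415, 0.91, -0.001], [0.91, 0.415, -0.001], [-0.001, -0.001, -1.0]]
contact_force: [-0.5, 1.3, 0.5]
opening: 85.4
```

```bash
python3 -c "
from h import *
go(555,250,320,8)"
```

```text
t 0.82 pos [419.6 332.2 298.2] psi 24.5 F [-0.5  1.3  0.5] open 85.4
 rot deg [-0.05  0.06 16.5 ] shift cm [-13.1    8.91  -2.18] rows 3.8
```

{"op": "jog_arm", "data": {"increments": [[0,0,16.5,-13.1,8.9,-2.2,1],[0,0,16.5,-13.1,8.9,-2.2,1],[0,0,16.5,-13.1,8.9,-2.2,1],[0,0,16.5,-13.1,8.9,-2.2,1],[0,0,16.5,-13.1,8.9,-2.2,1],[0,0,16.5,-13.1,8.9,-2.2,1]]}}

```text
clock: 1.32
position: [556.1, 248.7, 319.0]
orientation: [[-0.136, 0.991, -0.002], [0.991, 0.136, -0.002], [-0.001, -0.003, -1.0]]
contact_force: [0.1, -0.4, 0.1]
opening: 85.4
```

Run:
```python
from h import *
go(555,250,320,8)
c=calibration('wrist'); p,d=snapshot('wrist'); cv2.imwrite('pics/w1.png',p); np.savez('w1.npz',p=p,d=d,**c)
W=cloud(c,d)
for lo,hi in [(90,106),(14,23),(38,50)]:
    m=(W[...,2]>lo)&(W[...,2]<hi)&(W[...,0]>400)&(W[...,0]<730)&(W[...,1]>100)&(W[...,1]<440)
    n,l,st,ce=cv2.connectedComponentsWithStats(m.astype(np.uint8))
    for i in range(1,n):
        if st[i,4]<150: continue
        q=W[l==i]; r=cv2.minAreaRect(q[:,:2].astype(np.float32))
        print(lo,st[i],'z',np.median(q[:,2]).round(1),'rect',np.round(r[0],1),np.round(r[1],1),round(r[2],1))
```

```text
t 1.32 pos [556.1 248.7 319. ] psi 7.84 F [ 0.1 -0.4  0.1] open 85.4
 rot deg [-0.15  0.08 -0.16] shift cm [ 0.15 -0.09 -0.1 ] rows 0.0
90 [ 295   92   46   95 4119] z 97.0 rect [548.1 289.4] [ 52.1 109.8] 8.3
14 [  236    59   185   177 18635] z 17.0 rect [565.1 263.9] [250.7 259.8] 7.8
14 [390 183  19  53 748] z 17.0 rect [688.5 194.5] [23.1 87.1] 7.5
38 [382  62  21  69 659] z 39.5 rect [638.3 354.2] [23.  84.1] 7.6
38 [ 247   85  101  124 1520] z 43.1 rect [523.8 268.6] [130.4 168.9] 7.8
38 [375 183  19  56 514] z 39.7 rect [659.1 197.1] [22.8 84.6] 7.1
```

View pics/w1.png

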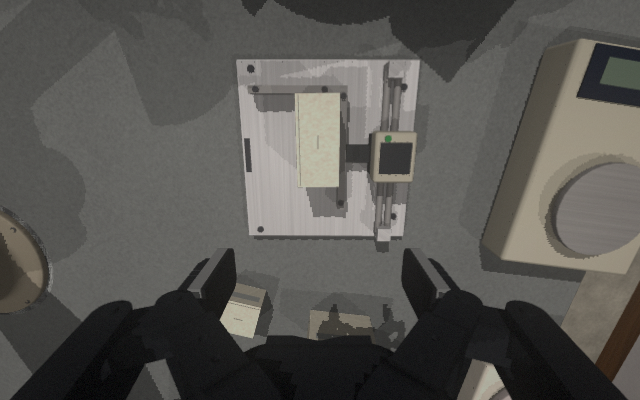

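The wrist view shows the station squarely, with the coded carton at (318,140), the fences at its top and right, and the print head at (394,157). Wrist and top measurements agree to about 1.5 mm. The grasp point will be 27 mm from the carton's centre toward the short fence, so that one finger ends up in the open shaft of the layer.

```bash
python3 -c "
from h import *
go(543.5,316.4,160,8.3)
go(543.5,316.4,75,8.3)"
```

```text
t 1.37 pos [555.1 249.7 319.4] psi 7.95 F [ 0.2 -0.   0.2] open 85.5
 rot deg [-0.13  0.06 -0.35] shift cm [ 6.78 -0.19 15.93] rows 4.2
t 1.37 pos [555.1 249.7 319.4] psi 7.95 F [ 0.2 -0.   0.2] open 85.5
 rot deg [-0.13  0.06 -0.35] shift cm [ 6.79 -0.17 24.43] rows 6.1
```

{"op": "jog_arm", "data": {"increments": [[-0.1,0,-0.3,6.8,-0.2,12,1],[-0.1,0,-0.3,6.8,-0.2,16,1],[-0.1,0,-0.3,6.8,-0.2,16,1],[-0.1,0,-0.3,6.8,-0.2,16,1],[-0.1,0,-0.3,6.8,-0.2,16,1],[-0.1,0,-0.3,6.8,-0.2,16,1]]}}

```text
clock: 1.87
position: [540.8, 317.3, 156.2]
orientation: [[-0.147, 0.989, -0.007], [0.989, 0.147, -0.004], [-0.003, -0.007, -1.0]]
contact_force: [0.7, -0.1, 0.3]
opening: 85.2
```

```bash
python3 -c "
from h import *
go(543.5,316.4,75,8.3)
c=calibration('wrist'); p,d=snapshot('wrist'); cv2.imwrite('pics/w2.png',p)"
```

```text
t 1.87 pos [540.8 317.3 156.2] psi 8.43 F [ 0.7 -0.1  0.3] open 85.2
 rot deg [-0.41  0.19  0.13] shift cm [-0.11  0.31  8.12] rows 1.9
```

View pics/w2.png

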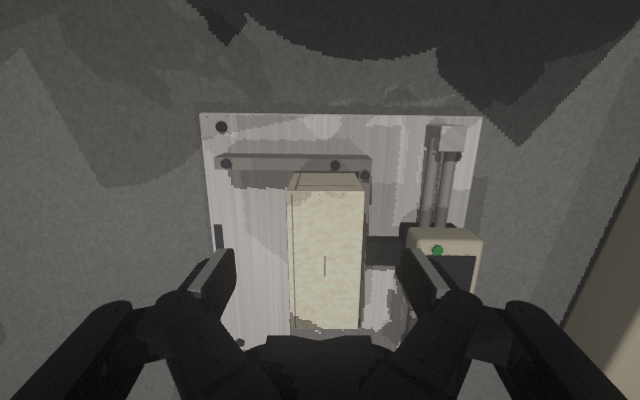

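The fingers straddle the carton, whose top spans columns 290–362, and the right finger clears the head. I'll go down and close.

{"op": "jog_arm", "data": {"increments": [[-0.4,0.2,0,-0.1,0.3,3,1],[-0.4,0.2,0,-0.1,0.3,6,1],[-0.4,0.2,0,-0.1,0.3,8.1,1],[-0.4,0.2,0,-0.1,0.3,8.1,1],[-0.4,0.2,0,-0.1,0.3,8.1,1]]}}

```text
clock: 2.33
position: [546.7, 316.4, 81.6]
orientation: [[-0.145, 0.989, 0.008], [0.989, 0.145, 0.004], [0.003, 0.008, -1.0]]
contact_force: [-0.2, -1.1, 0.1]
opening: 85.7
```

```bash
python3 -c "
from h import *
go(543.5,316.4,75,8.3)"
```

```text
t 2.33 pos [546.7 316.4  81.6] psi 8.33 F [-0.2 -1.1  0.1] open 85.7
 rot deg [ 0.47 -0.15  0.03] shift cm [ 0.05 -0.32  0.66] rows 0.2
```

{"op": "jog_arm", "data": {"increments": [[0,0,0,0,-0.2,0.6,1],[0,0,0,0,-0.2,0.6,1],[0,0,0,0,-0.2,0.6,1],[0,0,0,0,-0.2,0.6,1]]}}

```text
clock: 2.67
position: [545.3, 316.4, 77.2]
orientation: [[-0.145, 0.989, 0.01], [0.989, 0.145, 0.005], [0.003, 0.01, -1.0]]
contact_force: [-0.6, -0.0, -0.7]
opening: 85.2
```

```bash
python3 -c "
from h import *
go(543.5,316.4,75,8.3)"
```

```text
t 2.67 pos [545.3 316.4  77.2] psi 8.33 F [-0.6 -0.  -0.7] open 85.2
 rot deg [ 0.6  -0.19  0.03] shift cm [ 0.03 -0.18  0.22] rows 0.1
```

{"op": "jog_arm", "data": {"increments": [[0.5,-0.2,0,0,-0.1,0.2,1],[0.5,-0.2,0,0,-0.1,0.2,1],[0.5,-0.2,0,0,-0.1,0.2,0.4],[0.5,-0.2,0,0,-0.1,0.2,0.4],[0.5,-0.2,0,0,-0.1,0.2,0.4],[0.5,-0.2,0,0,-0.1,0.2,0.4],[0.5,-0.2,0,0,-0.1,0.2,0.4],[0.5,-0.2,0,0,-0.1,0.2,0.4]]}}

```text
clock: 3.33
position: [544.4, 316.3, 75.3]
orientation: [[-0.145, 0.989, 0.002], [0.989, 0.145, 0.0], [-0.0, 0.002, -1.0]]
contact_force: [0.1, 0.4, 1.5]
opening: 51.0
```

```bash
python3 -c "
from h import *
go(543.5,316.4,75,8.3)"
```

```text
t 3.33 pos [544.4 316.3  75.3] psi 8.33 F [0.1 0.4 1.5] open 51.0
 rot deg [0.11 0.   0.03] shift cm [ 0.03 -0.09  0.03] rows 0.0
```

{"op": "jog_arm", "data": {"increments": [[0,0,0,0,0,0,0],[0,0,0,0,0,0,0],[0,0,0,0,0,-3,0],[0,0,0,0,0,-7,0],[0,0,0,0,0,-11,0],[0,0,0,0,0,-15,0],[0,0,0,0,0,-15,0]]}}

```text
clock: 3.92
position: [546.3, 317.4, 235.9]
orientation: [[-0.145, 0.989, 0.016], [0.989, 0.145, 0.007], [0.005, 0.016, -1.0]]
contact_force: [1.2, 1.4, 0.9]
opening: 51.5
```

Run:
```python
from h import *
go(544,0,250,0)
go(523,-349,250,-2.8)
c=calibration('wrist'); p,d=snapshot('wrist'); cv2.imwrite('pics/w3.png',p); np.savez('w3.npz',p=p,d=d,**c)
```

```text
t 3.92 pos [546.3 317.4 235.9] psi 8.33 F [1.2 1.4 0.9] open 51.5
 rot deg [ 0.92 -0.34  8.33] shift cm [-31.36  -4.8   -1.64] rows 7.6
t 3.92 pos [546.3 317.4 235.9] psi 8.33 F [1.2 1.4 0.9] open 51.5
 rot deg [ 0.91 -0.37 11.13] shift cm [-65.59 -11.94  -1.93] rows 16.0
```

View pics/w3.png

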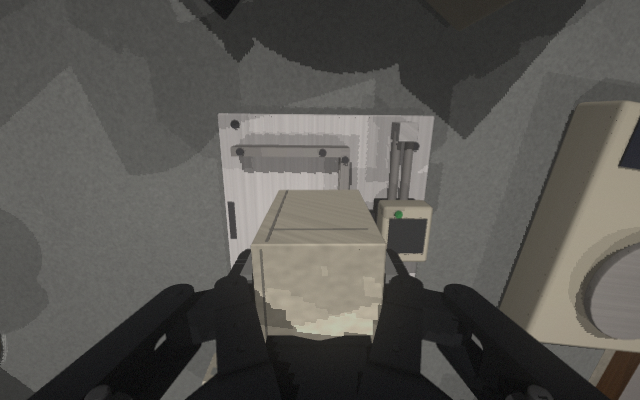

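{"op": "jog_arm", "data": {"increments": [[0.9,-0.3,8,-31.4,-4.8,-1.6,0],[0.9,-0.3,8,-31.4,-4.8,-1.6,0],[0.9,-0.3,8,-31.4,-4.8,-1.6,0],[0.9,-0.3,8,-31.4,-4.8,-1.6,0],[0.9,-0.3,8,-31.4,-4.8,-1.6,0],[0.9,-0.3,8,-31.4,-4.8,-1.6,0],[0.9,-0.3,8,-31.4,-4.8,-1.6,0],[0.9,-0.3,8,-31.4,-4.8,-1.6,0]]}}

```text
clock: 4.63
position: [542.6, -4.2, 244.3]
orientation: [[-0.003, 1.0, -0.007], [1.0, 0.003, -0.002], [-0.002, -0.007, -1.0]]
contact_force: [0.7, -0.4, -0.4]
opening: 51.5
```

Run:
```python
from h import *
go(520,-300,250,-2.8)
go(505,-450,270,-2.8)
```

```text
t 4.63 pos [542.6  -4.2 244.3] psi 0.2 F [ 0.7 -0.4 -0.4] open 51.5
 rot deg [-0.38  0.14  3.  ] shift cm [-29.57  -2.37  -0.49] rows 7.1
t 4.63 pos [542.6  -4.2 244.3] psi 0.2 F [ 0.7 -0.4 -0.4] open 51.5
 rot deg [-0.38  0.14  3.  ] shift cm [-44.57  -3.93  -2.44] rows 10.7
```

{"op": "jog_arm", "data": {"increments": [[-0.3,0.1,3,-44.6,-3.9,-2.4,0],[-0.3,0.1,3,-44.6,-3.9,-2.4,0],[-0.3,0.1,3,-44.6,-3.9,-2.4,0],[-0.3,0.1,3,-44.6,-3.9,-2.4,0],[-0.3,0.1,3,-44.6,-3.9,-2.4,0],[-0.3,0.1,3,-44.6,-3.9,-2.4,0],[-0.3,0.1,3,-44.6,-3.9,-2.4,0],[-0.3,0.1,3,-44.6,-3.9,-2.4,0]]}}

```text
clock: 5.3
position: [514.4, -334.1, 261.5]
orientation: [[0.049, 0.999, -0.004], [0.999, -0.049, 0.001], [0.001, -0.004, -1.0]]
contact_force: [0.8, -1.5, -1.0]
opening: 51.6
```

Run:
```python
from h import *
go(505,-450,270,-2.8)
```

```text
t 5.3 pos [ 514.4 -334.1  261.5] psi -2.81 F [ 0.8 -1.5 -1. ] open 51.6
 rot deg [-0.21 -0.06 -0.01] shift cm [-11.62  -0.37  -0.86] rows 2.8
```

{"op": "jog_arm", "data": {"increments": [[0,0,0,-11.6,-0.4,-0.9,0],[0,0,0,-11.6,-0.4,-0.9,0],[0,0,0,-11.6,-0.4,-0.9,0],[0,0,0,-11.6,-0.4,-0.9,0],[0,0,0,-11.6,-0.4,-0.9,0],[0,0,0,-11.6,-0.4,-0.9,0]]}}

```text
clock: 5.8
position: [504.7, -449.3, 268.6]
orientation: [[0.049, 0.999, -0.005], [0.999, -0.049, 0.003], [0.003, -0.006, -1.0]]
contact_force: [0.4, 0.7, -0.3]
opening: 51.4
```

Run:
```python
from h import *
go(505,-450,270,-2.8)
c=calibration('wrist'); p,d=snapshot('wrist'); cv2.imwrite('pics/w4.png',p); np.savez('w4.npz',p=p,d=d,**c)
W=cloud(c,d)
for lo,hi in [(92,108),(14,26)]:
    m=(W[...,2]>lo)&(W[...,2]<hi)&(W[...,0]>330)&(W[...,0]<600)&(W[...,1]>-480)&(W[...,1]<-220)
    n,l,st,ce=cv2.connectedComponentsWithStats(m.astype(np.uint8))
    for i in range(1,n):
        if st[i,4]<150: continue
        q=W[l==i]; r=cv2.minAreaRect(q[:,:2].astype(np.float32))
        print(lo,st[i],'z',np.median(q[:,2]).round(1),'rect',np.round(r[0],1),np.round(r[1],1),round(r[2],1))
```

```text
t 5.8 pos [ 504.7 -449.3  268.6] psi -2.8 F [ 0.4  0.7 -0.3] open 51.4
 rot deg [-0.32 -0.18 -0.  ] shift cm [-0.07  0.03 -0.14] rows 0.1
92 [ 179    0   67  112 6400] z 99.1 rect [ 410.5 -320.1] [95.8 52.7] 87.5
92 [ 240    0  125   49 5859] z 99.2 rect [ 495.8 -296.7] [ 37.7 110.7] 87.2
92 [ 192  115  113   53 5777] z 99.0 rect [ 435.9 -398.9] [ 51.7 110.3] 87.1
14 [ 212   48  150  116 8269] z 19.0 rect [ 465.5 -367.4] [136.3 184.2] 87.2
```

View pics/w4.png

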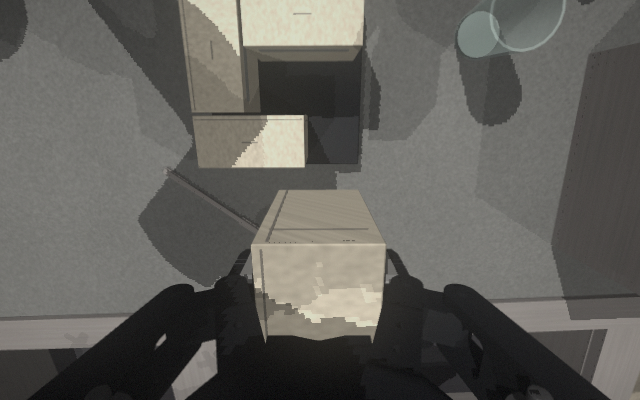

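Over the slab, layer_a is at (250,140), layer_b at (300,20) and the empty place is at the right, around (335,110). The held carton is in the lower middle. Three estimates of the slab centre agree within about 1 mm. Next I'll check how the carton sits in the jaws.

Run:
```python
from h import *
z=np.load('w4.npz'); c={k:z[k] for k in z.files}; W=cloud(c,z['d'])
p=np.array([504.7,-449.3,268.6]); a=np.radians(-2.8)
R=np.c_[[-np.sin(a),np.cos(a),0],[np.cos(a),np.sin(a),0],[0,0,-1.]]
T=(W-p)@R
for v in range(195,335,15):
    print(v,[T[v,u].round(1).tolist() for u in (275,300,320,340,365)])
for v in (200,220,235):
    r=T[v,230:410]; ok=(r[:,0]>20)&(r[:,0]<35)&(r[:,2]<65)
    print(v,'y',r[ok,1].min().round(1),r[ok,1].max().round(1))
```

```text
195 [[-36.9, -64.1, 268.7], [27.6, -12.2, 44.1], [27.6, -0.2, 44.0], [27.7, 11.7, 43.8], [-36.8, 63.7, 268.9]]
210 [[27.7, -23.0, 16.1], [27.5, -10.4, 16.8], [27.9, -0.2, 15.6], [27.6, 9.9, 16.5], [27.7, 22.5, 16.2]]
225 [[27.3, -20.1, -3.1], [27.0, -9.1, -2.3], [27.5, -0.2, -3.4], [27.9, 8.5, -4.5], [27.3, 19.6, -2.9]]
240 [[27.6, -17.6, -19.2], [27.1, -8.0, -18.0], [27.1, -0.2, -18.0], [27.8, 7.5, -19.5], [27.0, 17.4, -17.7]]
255 [[22.5, -17.5, -21.7], [22.4, -7.9, -21.5], [22.2, -0.2, -21.0], [22.9, 7.4, -22.3], [22.8, 16.9, -22.1]]
270 [[15.9, -17.8, -21.5], [15.7, -8.0, -21.1], [16.2, -0.2, -21.9], [16.3, 7.6, -22.1], [16.6, 17.2, -22.6]]
285 [[9.5, -18.0, -22.1], [9.3, -8.1, -21.7], [9.2, -0.2, -21.5], [9.5, 7.7, -21.9], [9.8, 17.5, -22.4]]
300 [[2.5, -18.3, -22.1], [2.4, -8.3, -21.7], [2.5, -0.2, -21.9], [2.1, 7.9, -21.3], [2.6, 17.9, -22.0]]
315 [[-4.9, -18.7, -21.7], [-6.1, -8.5, -20.2], [-4.3, -0.2, -22.4], [-5.0, 8.1, -21.5], [-4.7, 18.3, -21.9]]
330 [[-11.9, -18.9, -22.3], [-12.2, -8.5, -22.0], [-12.9, -0.2, -21.1], [-12.6, 8.2, -21.4], [-12.3, 18.7, -21.7]]
200 y -26.4 24.0
220 y -26.5 24.4
235 y -26.1 24.5
```

```bash
python3 -c "
from h import *
go(523.8,-348.2,180,-2.8)"
```

```text
t 5.85 pos [ 505.  -448.8  269.4] psi -2.75 F [ 0.7  0.3 -0.1] open 51.2
 rot deg [-0.27 -0.14  0.05] shift cm [10.11  1.44  8.95] rows 3.3
```

{"op": "jog_arm", "data": {"increments": [[-0.2,-0.1,0,4,0.6,0,0],[-0.2,-0.1,0,8,1.2,2,0],[-0.2,-0.1,0,10.1,1.4,5.5,0],[-0.2,-0.1,0,10.1,1.4,9,0],[-0.2,-0.1,0,10.1,1.4,9,0],[-0.2,-0.1,0,10.1,1.4,9,0],[-0.2,-0.1,0,10.1,1.4,9,0]]}}

```text
clock: 6.43
position: [524.1, -348.7, 182.4]
orientation: [[0.048, 0.999, 0.001], [0.999, -0.048, -0.001], [-0.001, 0.001, -1.0]]
contact_force: [0.2, 0.5, 0.1]
opening: 51.2
```

```bash
python3 -c "
from h import *
go(523.8,-348.2,180,-2.8)
go(523.8,-348.2,105,-2.8)
c=calibration('wrist'); p,d=snapshot('wrist'); cv2.imwrite('pics/w5.png',p)
p,d=snapshot('scene'); cv2.imwrite('pics/s5.png',cv2.resize(p[80:240,200:400],None,fx=4,fy=3.5))"
```

```text
t 6.43 pos [ 524.1 -348.7  182.4] psi -2.73 F [0.2 0.5 0.1] open 51.2
 rot deg [0.09 0.08 0.07] shift cm [ 0.05 -0.03  0.24] rows 0.1
t 6.43 pos [ 524.1 -348.7  182.4] psi -2.73 F [0.2 0.5 0.1] open 51.2
 rot deg [0.09 0.08 0.07] shift cm [ 0.06 -0.04  7.74] rows 1.9
```

View pics/w5.png

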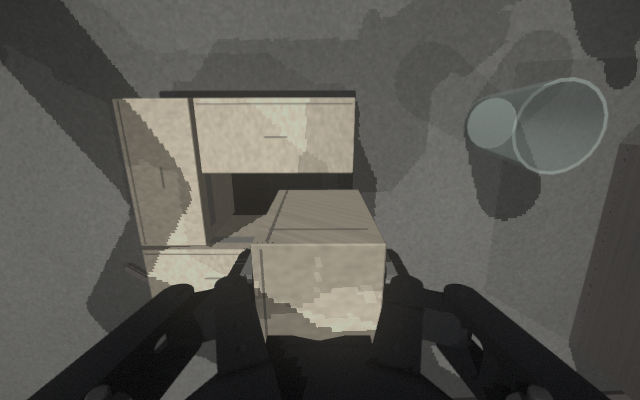

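View pics/s5.png

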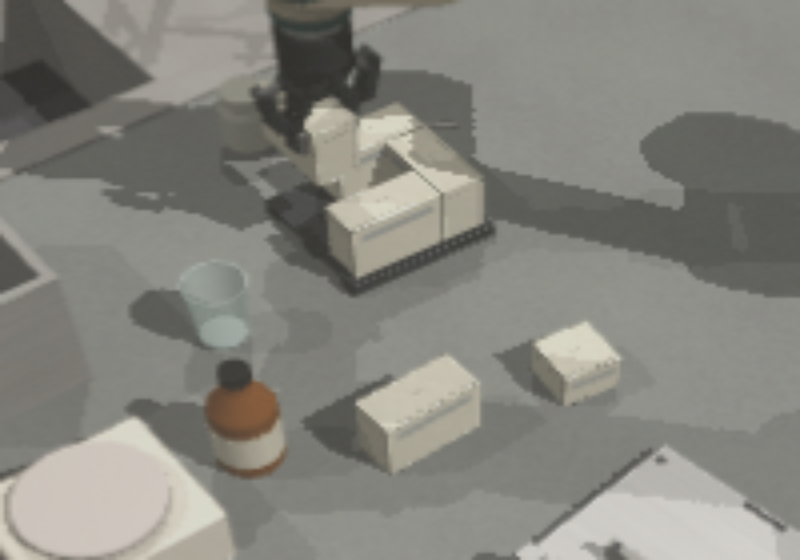

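The held carton (rows 190–340) is over the empty place. layer_b is at (275,135), with a clear gap between them. Before lowering I'll measure the clearances in the tool frame.

Run:
```python
from h import *
s=status.sense(); p=s['position'];R=s['orientation']
c=calibration('wrist'); im,d=snapshot('wrist'); W=cloud(c,d); T=(W-p)@R
m=(W[...,2]>92)&(W[...,2]<106)
n,l,st,ce=cv2.connectedComponentsWithStats(m.astype(np.uint8))
for i in range(1,n):
    if st[i,4]<100: continue
    q=T[l==i]; r=cv2.minAreaRect(q[:,:2].astype(np.float32))
    print(st[i],'tool x',np.percentile(q[:,0],[.5,99.5]).round(1),'y',np.percentile(q[:,1],[.5,99.5]).round(1),'rect',np.round(r[0],1),np.round(r[1],1),round(r[2],1))
for v in (200,225):
    r=T[v,230:410]; ok=(r[:,0]>20)&(r[:,0]<35)&(r[:,2]<65)
    print(v,'x',np.median(r[ok,0]).round(1),'y',r[ok,1].min().round(1),r[ok,1].max().round(1))
go(523.8,-348.2,79,-2.8)
```

```text
[  112    96   243   201 26615] tool x [-63.7  85.4] y [-140.5   22.3] rect [  6.6 -59. ] [165.8 158.5] 89.7
200 x 27.6 y -26.2 24.2
225 x 27.5 y -26.3 24.3
t 6.58 pos [ 524.1 -349.5  182.7] psi -2.79 F [-0.6 -0.7 -1. ] open 51.5
 rot deg [0.16 0.12 0.01] shift cm [ 0.15 -0.07 10.37] rows 2.5
```

{"op": "jog_arm", "data": {"increments": [[0.1,0.1,0,0.2,-0.05,0,0],[0.1,0.1,0,0.2,-0.05,2,0],[0.1,0.1,0,0.2,-0.05,4,0],[0.1,0.1,0,0.2,-0.05,6,0],[0.1,0.1,0,0.2,-0.05,8,0],[0.1,0.1,0,0.2,-0.05,9,0],[0.1,0.1,0,0.2,-0.05,9.5,0],[0.1,0.1,0,0.2,-0.05,9.5,0]]}}

```text
clock: 7.25
position: [523.8, -347.7, 87.4]
orientation: [[0.049, 0.999, 0.0], [0.999, -0.049, 0.0], [0.0, 0.0, -1.0]]
contact_force: [-0.3, 0.8, -1.1]
opening: 51.6
```

```bash
python3 -c "
from h import *
go(523.6,-347.6,78,-2.8)"
```

```text
t 7.25 pos [ 523.8 -347.7   87.4] psi -2.8 F [-0.3  0.8 -1.1] open 51.6
 rot deg [ 0.02 -0.01 -0.  ] shift cm [ 0.01 -0.02  0.94] rows 0.2
```

{"op": "jog_arm", "data": {"increments": [[0,0,0,0,0,0.4,0],[0,0,0,0,0,0.7,0],[0,0,0,0,0,0.8,0],[0,0,0,0,0,0.9,0],[0,0,0,0,0,0.9,0]]}}

```text
clock: 7.67
position: [523.9, -347.8, 78.6]
orientation: [[0.049, 0.999, 0.001], [0.999, -0.049, -0.0], [-0.0, 0.001, -1.0]]
contact_force: [0.0, 0.1, -1.1]
opening: 51.0
```

```bash
python3 -c "
from h import *
go(523.6,-347.6,78,-2.8)"
```

```text
t 7.67 pos [ 523.9 -347.8   78.6] psi -2.8 F [ 0.   0.1 -1.1] open 51.0
 rot deg [ 0.04  0.   -0.  ] shift cm [ 0.02 -0.03  0.06] rows 0.0
```

{"op": "jog_arm", "data": {"increments": [[0,0,0,0,0,0.1,0],[0,0,0,0,0,0.15,0],[0,0,0,0,0,0.15,0]]}}

```text
clock: 7.92
position: [524.0, -347.8, 77.3]
orientation: [[0.049, 0.999, 0.001], [0.999, -0.049, -0.0], [-0.0, 0.001, -1.0]]
contact_force: [0.4, -0.2, 0.5]
opening: 51.3
```

```bash
python3 -c "
from h import *
go(523.6,-347.6,77.5,-2.8)"
```

```text
t 7.92 pos [ 524.  -347.8   77.3] psi -2.81 F [ 0.4 -0.2  0.5] open 51.3
 rot deg [ 0.05  0.02 -0.01] shift cm [ 0.02 -0.04 -0.02] rows 0.0
```

Expected seating height is reached, so I'll open.

{"op": "jog_arm", "data": {"increments": [[0,0,0,0,0,0,0.7],[0,0,0,0,0,0,0.9],[0,0,0,0,0,0,0.9],[0,0,0,0,0,0,0.9],[0,0,0,0,0,0,0.9],[0,0,0,0,0,0,0.9]]}}

```text
clock: 8.42
position: [524.0, -347.8, 77.3]
orientation: [[0.049, 0.999, 0.001], [0.999, -0.049, -0.0], [-0.0, 0.001, -1.0]]
contact_force: [-0.5, 0.0, -0.1]
opening: 76.8
```

{"op": "jog_arm", "data": {"increments": [[0,0,0,0,0,-1,0.9],[0,0,0,0,0,-3,0.9],[0,0,0,0,0,-6,0.9],[0,0,0,0,0,-10,0.9],[0,0,0,0,0,-14,0.9],[0,0,0,0,0,-17,1],[0,0,0,0,0,-17,1]]}}

```text
clock: 9.0
position: [525.4, -348.9, 257.6]
orientation: [[0.049, 0.999, 0.013], [0.999, -0.049, -0.009], [-0.009, 0.013, -1.0]]
contact_force: [0.8, -0.3, 1.8]
opening: 85.7
```

Run:
```python
from h import *
go(500,-410,260,-2.8)
c=calibration('wrist'); p,d=snapshot('wrist'); cv2.imwrite('pics/w6.png',p)
p,d=snapshot('scene'); cv2.imwrite('pics/s6.png',cv2.resize(p[80:240,200:400],None,fx=4,fy=3.5))
```

```text
t 9.0 pos [ 525.4 -348.9  257.6] psi -2.8 F [ 0.8 -0.3  1.8] open 85.7
 rot deg [ 0.75  0.49 -0.  ] shift cm [-6.23 -2.24 -0.22] rows 1.6
```

View pics/w6.png

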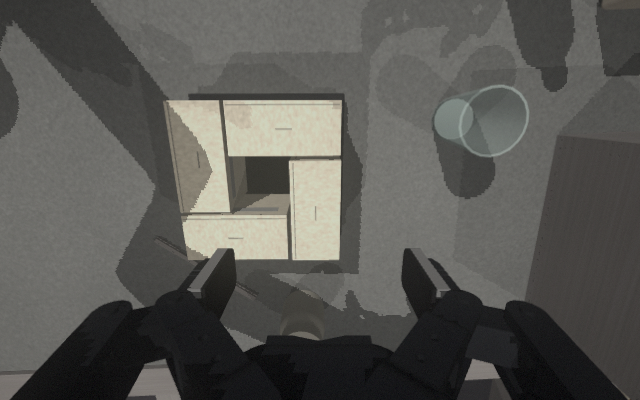

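View pics/s6.png

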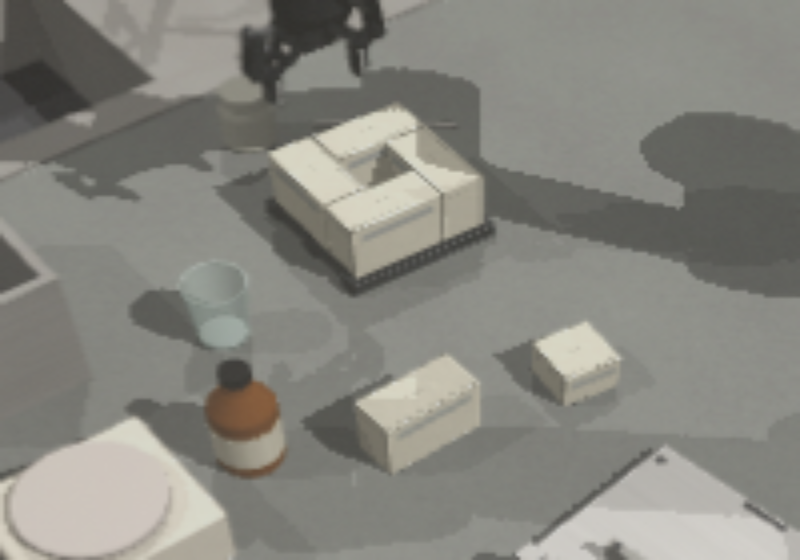

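The carton is in and the pinwheel is complete, with even gaps at (315,210) and nothing shoved. Next is the blank.

```bash
python3 -c "
from h import *
go(665,-47,300,91.5)"
```

```text
t 9.1 pos [ 524.3 -348.1  249.9] psi -2.8 F [-0.4 -0.7 -1. ] open 84.9
 rot deg [ 7.00e-02  3.30e-01 -9.43e+01] shift cm [30.74 12.61 -5.04] rows 13.2
```

{"op": "jog_arm", "data": {"increments": [[0,0,-55,24,10,-5,1],[0,0,-55,24,10,-5,1],[0,0,-55,24,10,-5,1],[0,0,-55,24,10,-5,1],[0,0,-55,24,10,-5,1],[0,0,-55,24,10,-5,1],[0,0,-55,24,10,-5,1],[0,0,-55,24,10,-5,1]]}}

```text
clock: 9.77
position: [636.7, -108.8, 298.6]
orientation: [[-0.797, 0.604, 0.003], [0.604, 0.797, -0.002], [-0.003, 0.0, -1.0]]
contact_force: [0.0, -1.1, -0.4]
opening: 85.1
```

```bash
python3 -c "
from h import *
go(665,-47,300,91.5)"
```

```text
t 9.77 pos [ 636.7 -108.8  298.6] psi 52.87 F [ 0.  -1.1 -0.4] open 85.1
 rot deg [ -0.04   0.19 -38.63] shift cm [ 1.48  6.64 -0.15] rows 5.4
```

{"op": "jog_arm", "data": {"increments": [[0,0,-38.6,1.5,6.6,-0.1,1],[0,0,-38.6,1.5,6.6,-0.1,1],[0,0,-38.6,1.5,6.6,-0.1,1],[0,0,-38.6,1.5,6.6,-0.1,1],[0,0,-38.6,1.5,6.6,-0.1,1],[0,0,-38.6,1.5,6.6,-0.1,1],[0,0,-38.6,1.5,6.6,-0.1,1],[0,0,-38.6,1.5,6.6,-0.1,1]]}}

```text
clock: 10.43
position: [664.3, -47.1, 298.0]
orientation: [[-1.0, -0.023, 0.0], [-0.023, 1.0, -0.001], [-0.0, -0.001, -1.0]]
contact_force: [-0.0, -0.7, 0.1]
opening: 85.3
```

Run:
```python
from h import *
go(665,-47,300,91.5)
c=calibration('wrist'); p,d=snapshot('wrist'); cv2.imwrite('pics/w7.png',p)
W=cloud(c,d)
m=(W[...,2]>72)&(W[...,2]<86)&(W[...,0]>520)&(W[...,0]<720)&(W[...,1]>-130)&(W[...,1]<60)
n,l,st,ce=cv2.connectedComponentsWithStats(m.astype(np.uint8))
for i in range(1,n):
    if st[i,4]<150: continue
    q=W[l==i]; r=cv2.minAreaRect(q[:,:2].astype(np.float32))
    print(st[i],'z',np.median(q[:,2]).round(1),'rect',np.round(r[0],1),np.round(r[1],1),round(r[2],1))
```

```text
t 10.43 pos [664.3 -47.1 298. ] psi 91.34 F [-0.  -0.7  0.1] open 85.3
 rot deg [-0.07  0.01 -0.16] shift cm [-0.07  0.01 -0.2 ] rows 0.0
[ 297  100   46   94 4120] z 79.0 rect [630.8 -47.1] [109.6  52. ] 0.7
```

View pics/w7.png

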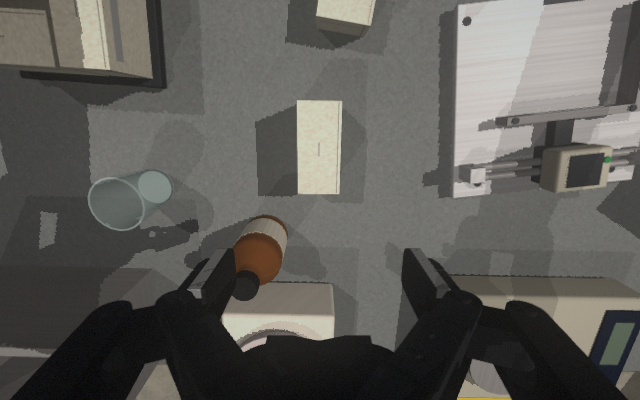

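The blank is at (320,147) and lies clear of everything around it. The bottle is at (260,260), beyond the carton's +x end. Carton measured at (630.8, −47.1) with a yaw of about 0.7°.

```bash
python3 -c "
from h import *
go(630.6,-47.0,140,90.8)
go(630.6,-47.0,57.5,90.8)"
```

```text
t 10.48 pos [664.4 -47.2 298.4] psi 91.33 F [ 0.2  0.9 -0.4] open 85.4
 rot deg [-0.08  0.05  0.53] shift cm [ 3.39  0.12 15.83] rows 3.9
t 10.48 pos [664.4 -47.2 298.4] psi 91.33 F [ 0.2  0.9 -0.4] open 85.4
 rot deg [-0.08  0.05  0.53] shift cm [ 3.4   0.13 24.08] rows 5.8
```

{"op": "jog_arm", "data": {"increments": [[0,0,0.5,3.4,0.1,4,1],[0,0,0.5,3.4,0.1,8,1],[0,0,0.5,3.4,0.1,12,1],[0,0,0.5,3.4,0.1,15,1],[0,0,0.5,3.4,0.1,16,1],[0,0,0.5,3.4,0.1,16,1],[0,0,0.5,3.4,0.1,16,1],[0,0,0.5,3.4,0.1,16,1]]}}

```text
clock: 11.15
position: [632.1, -47.4, 141.9]
orientation: [[-1.0, -0.014, 0.006], [-0.014, 1.0, -0.002], [-0.006, -0.002, -1.0]]
contact_force: [0.1, -0.6, 0.5]
opening: 85.3
```

```bash
python3 -c "
from h import *
go(630.6,-47.0,57.5,90.8)"
```

```text
t 11.15 pos [632.1 -47.4 141.9] psi 90.81 F [ 0.1 -0.6  0.5] open 85.3
 rot deg [-0.12  0.35  0.01] shift cm [0.2  0.06 8.44] rows 2.0
```

{"op": "jog_arm", "data": {"increments": [[-0.1,0.3,0,0.1,0,3,1],[-0.1,0.3,0,0.1,0,6,1],[-0.1,0.3,0,0.1,0,8,1],[-0.1,0.3,0,0.1,0,8.4,1],[-0.1,0.3,0,0.1,0,8.4,1],[-0.1,0.3,0,0.1,0,8.4,1],[-0.1,0.3,0,0.1,0,8.4,1]]}}

```text
clock: 11.73
position: [633.3, -47.8, 61.2]
orientation: [[-1.0, -0.014, 0.006], [-0.014, 1.0, -0.001], [-0.006, -0.001, -1.0]]
contact_force: [-0.7, 1.0, 0.3]
opening: 85.3
```

```bash
python3 -c "
from h import *
go(630.6,-47.0,57.5,90.8)"
```

```text
t 11.73 pos [633.3 -47.8  61.2] psi 90.8 F [-0.7  1.   0.3] open 85.3
 rot deg [-0.07  0.34  0.  ] shift cm [0.27 0.08 0.37] rows 0.1
```

{"op": "jog_arm", "data": {"increments": [[0,0.3,0,0.2,0,0.3,1],[0,0.3,0,0.2,0,0.3,1],[0,0.3,0,0.2,0,0.3,0.4],[0,0.3,0,0.2,0,0.3,0.4],[0,0.3,0,0.2,0,0.3,0.2],[0,0.3,0,0.2,0,0.3,0],[0,0.3,0,0.2,0,0.3,0],[0,0.3,0,0.2,0,0.3,0]]}}

```text
clock: 12.4
position: [631.5, -47.9, 58.5]
orientation: [[-1.0, -0.014, 0.001], [-0.014, 1.0, -0.001], [-0.001, -0.001, -1.0]]
contact_force: [-0.3, -0.9, 2.6]
opening: 51.5
```

{"op": "jog_arm", "data": {"increments": [[0,0,0,0,0,0,0],[0,0,0,0,0,0,0],[0,0,0,0,0,0,0]]}}

```text
clock: 12.65
position: [631.5, -47.9, 58.5]
orientation: [[-1.0, -0.014, 0.001], [-0.014, 1.0, -0.001], [-0.001, -0.001, -1.0]]
contact_force: [-0.2, -0.6, 0.9]
opening: 51.2
```

```bash
python3 -c "
from h import *
go(630.6,-47.0,220,90.8)"
```

```text
t 12.65 pos [631.5 -47.9  58.5] psi 90.8 F [-0.2 -0.6  0.9] open 51.2
 rot deg [-0.07  0.06 -0.  ] shift cm [  0.07   0.07 -16.15] rows 3.9
```

{"op": "jog_arm", "data": {"increments": [[0,0,0,0,0,-2,0],[0,0,0,0,0,-5,0],[0,0,0,0,0,-9,0],[0,0,0,0,0,-13,0],[0,0,0,0,0,-16,0],[0,0,0,0,0,-16,0],[0,0,0,0,0,-16,0]]}}

```text
clock: 13.23
position: [631.9, -47.7, 220.4]
orientation: [[-1.0, -0.014, 0.005], [-0.014, 1.0, -0.002], [-0.005, -0.002, -1.0]]
contact_force: [0.1, 0.1, -2.7]
opening: 51.0
```

Run:
```python
from h import *
s=status.sense();p=s['position'];R=s['orientation']
go(520,250,240,7.8)
c=calibration('wrist'); im,d=snapshot('wrist'); cv2.imwrite('pics/w8.png',im); W=cloud(c,d); T=(W-p)@R
for v in range(160,320,12):
    print(v,[T[v,u].round(1).tolist() for u in (280,320,360)])
```

```text
t 13.23 pos [631.9 -47.7 220.4] psi 90.81 F [ 0.1  0.1 -2.7] open 51.0
 rot deg [ 0.12  0.3  83.01] shift cm [10.76 29.92 -2.07] rows 11.6
160 [[55.3, -15.8, 2.9], [55.3, 1.5, 2.6], [55.1, 18.9, 3.8]]
172 [[54.6, -12.9, -19.6], [54.5, 1.4, -19.2], [54.6, 15.7, -19.7]]
184 [[50.5, -12.9, -20.7], [50.3, 1.4, -19.9], [50.3, 15.8, -20.1]]
196 [[46.1, -13.1, -21.0], [46.1, 1.4, -21.1], [45.9, 16.0, -20.3]]
208 [[41.4, -13.3, -20.5], [42.0, 1.4, -22.5], [41.5, 16.0, -21.1]]
220 [[36.9, -13.4, -21.3], [36.7, 1.4, -20.7], [36.5, 16.4, -20.1]]
232 [[32.3, -13.5, -21.7], [32.0, 1.4, -20.9], [31.9, 16.5, -20.7]]
244 [[26.7, -13.9, -20.3], [27.0, 1.4, -20.9], [26.5, 16.9, -19.8]]
256 [[21.9, -14.0, -20.9], [21.5, 1.4, -20.2], [21.0, 17.2, -19.3]]
268 [[17.1, -14.1, -21.7], [16.6, 1.4, -20.8], [17.2, 17.0, -21.9]]
280 [[12.0, -14.3, -22.0], [11.2, 1.5, -20.8], [10.4, 17.6, -19.7]]
292 [[5.0, -14.8, -19.9], [6.2, 1.5, -21.6], [5.8, 17.6, -21.1]]
304 [[-0.5, -15.0, -20.2], [0.0, 1.5, -21.0], [-0.4, 17.9, -20.4]]
316 [[-6.6, -15.3, -20.1], [-6.3, 1.5, -20.3], [-6.5, 18.2, -20.2]]
```

View pics/w8.png

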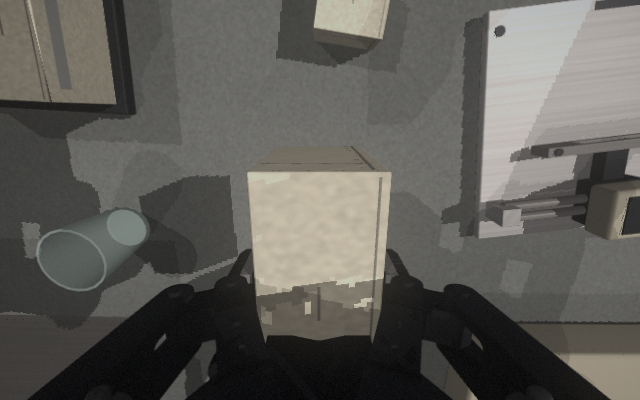

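The blank is held level and centred, with its end face at tool x +55 mm. I'll carry it to a pre-corner pose, about 12 mm short of both fences.

{"op": "jog_arm", "data": {"increments": [[0,0,50,6,20,-2,0],[0,0,50,6,20,-2,0],[0,0,50,6,20,-2,0],[0,0,50,6,20,-2,0],[0,0,50,6,20,-2,0],[0,0,50,6,20,-2,0],[0,0,50,6,20,-2,0],[0,0,50,6,20,-2,0]]}}

```text
clock: 13.95
position: [567.1, 152.5, 234.5]
orientation: [[-0.651, 0.759, -0.004], [0.759, 0.651, -0.002], [0.001, -0.005, -1.0]]
contact_force: [0.4, -0.1, -1.5]
opening: 51.4
```

```bash
python3 -c "
from h import *
go(540,278.5,200,7.8)"
```

```text
t 13.95 pos [567.1 152.5 234.5] psi 40.64 F [ 0.4 -0.1 -1.5] open 51.4
 rot deg [-2.900e-01  1.000e-02  3.284e+01] shift cm [11.32  6.16  3.44] rows 4.6
```

{"op": "jog_arm", "data": {"increments": [[-0.2,0,32.8,11.3,6.2,0,0],[-0.2,0,32.8,11.3,6.2,0,0],[-0.2,0,32.8,11.3,6.2,0,0],[-0.2,0,32.8,11.3,6.2,3.4,0],[-0.2,0,32.8,11.3,6.2,3.4,0],[-0.2,0,32.8,11.3,6.2,3.4,0],[-0.2,0,32.8,11.3,6.2,3.4,0],[-0.2,0,32.8,11.3,6.2,3.4,0]]}}

```text
clock: 14.62
position: [541.0, 277.8, 200.7]
orientation: [[-0.139, 0.99, -0.001], [0.99, 0.139, -0.001], [-0.0, -0.001, -1.0]]
contact_force: [0.7, 0.6, -1.3]
opening: 51.4
```

Run:
```python
from h import *
go(540,278.5,95,7.8)
s=status.sense(); p=s['position'];R=s['orientation']
c=calibration('wrist'); im,d=snapshot('wrist'); cv2.imwrite('pics/w9.png',im); W=cloud(c,d); np.savez('w9.npz',p=p,R=R,W=W,im=im)
```

```text
t 14.62 pos [541.  277.8 200.7] psi 8.0 F [ 0.7  0.6 -1.3] open 51.4
 rot deg [-0.05  0.03  0.2 ] shift cm [ 0.09 -0.08 10.57] rows 2.5
```

View pics/w9.png

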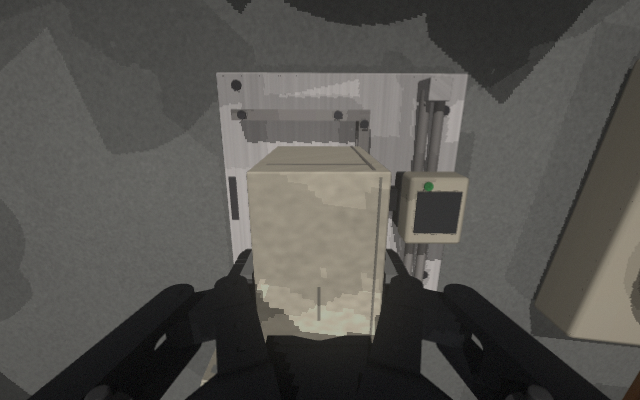

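Run:
```python
from h import *
z=np.load('w9.npz'); W=z['W'];p=z['p'];R=z['R'];T=(W-p)@R
m=(W[...,2]>39)&(W[...,2]<47); m[160:]=0
n,l,st,ce=cv2.connectedComponentsWithStats(m.astype(np.uint8))
for i in range(1,n):
    if st[i,4]<150: continue
    q=T[l==i]; print(st[i],'z',np.median(W[l==i][:,2]).round(1),'tool x',np.percentile(q[:,0],[1,99]).round(1),'y',np.percentile(q[:,1],[1,99]).round(1))
    rows=[]
    for u in range(235,350,8):
        c=(l[:,u]==i)
        if c.sum()>3: rows.append((T[c,u,1].mean(),T[c,u,0].min(),T[c,u,0].max()))
    rows=np.array(rows)
    if len(rows)>5:
        k=np.polyfit(rows[:,0],rows[:,1],1);k2=np.polyfit(rows[:,0],rows[:,2],1);print('near edge',k,'far',k2,'deg',np.degrees(np.arctan(k[0])),np.degrees(np.arctan(k2[0])))
# plate far edge
e=[]
for u in range(230,430,5):
    c=np.where((W[:160,u,2]>14)&(W[:160,u,2]<22))[0]
    if len(c): e.append(T[c.min(),u,:2])
e=np.array(e); k=np.polyfit(e[:,1],e[:,0],1); print('plate edge',k,'deg',np.degrees(np.arctan(k[0])))
```

```text
[416  78  15  82 418] z 39.9 tool x [ 30.8 103.3] y [ 96.1 103.5]
[431 101  14  59 334] z 39.8 tool x [30.9 85.1] y [110.3 117.5]
[ 231  109  140   43 1858] z 43.1 tool x [42.8 77.9] y [-81.4  46.7]
near edge [-1.02194070e-02  6.84276199e+01] far [-5.32847793e-04  7.78989869e+01] deg -0.5855085078728467 -0.030529926773240013
[626 125  14  35 210] z 42.1 tool x [31.4 62.1] y [305.  309.2]
plate edge [-9.19449979e-03  1.12581072e+02] deg -0.5267911880918706
```

The carton sits short of the corner, about 13 mm from the short fence and 11 mm from the long one. Yaw is aligned within about 0.5°. I'll lower it onto the plate.

{"op": "jog_arm", "data": {"increments": [[0,0,0.2,0,0,3,0],[0,0,0.2,0,0,6,0],[0,0,0.2,0,0,9,0],[0,0,0.2,0,0,11,0],[0,0,0.2,0,0,11.6,0],[0,0,0.2,0,0,11.6,0],[0,0,0.2,0,0,11.6,0],[0,0,0.2,0,0,11.6,0]]}}

```text
clock: 15.33
position: [542.4, 278.1, 87.8]
orientation: [[-0.135, 0.991, 0.004], [0.991, 0.135, 0.001], [0.001, 0.004, -1.0]]
contact_force: [0.1, 0.7, -2.0]
opening: 51.4
```

```bash
python3 -c "
from h import *
go(541,278.5,77,7.8)"
```

```text
t 15.33 pos [542.4 278.1  87.8] psi 7.76 F [ 0.1  0.7 -2. ] open 51.4
 rot deg [ 0.23 -0.05 -0.04] shift cm [ 0.06 -0.14  1.08] rows 0.3
```

{"op": "jog_arm", "data": {"increments": [[0.2,0,0,0,0,0.5,0],[0.2,0,0,0,0,0.9,0],[0.2,0,0,0,0,1.0,0],[0.2,0,0,0,0,1.1,0],[0.2,0,0,0,0,1.1,0],[0.2,0,0,0,0,1.1,0]]}}

```text
clock: 15.83
position: [542.4, 278.1, 76.8]
orientation: [[-0.135, 0.991, 0.0], [0.991, 0.135, 0.001], [0.001, 0.0, -1.0]]
contact_force: [0.0, -0.5, -1.3]
opening: 51.7
```

```bash
python3 -c "
from h import *
go(550,292.2,76.5,7.8)"
```

```text
t 15.83 pos [542.4 278.1  76.8] psi 7.76 F [ 0.  -0.5 -1.3] open 51.7
 rot deg [ 0.02 -0.05 -0.04] shift cm [1.29 0.94 0.03] rows 0.4
```

{"op": "jog_arm", "data": {"increments": [[0,0,0,0,0,0.1,0],[0,0,0,0.3,0.2,0.1,0],[0,0,0,0.6,0.4,0.1,0],[0,0,0,0.9,0.6,0.1,0],[0,0,0,1.1,0.8,0.1,0],[0,0,0,1.1,0.8,0.1,0]]}}

```text
clock: 16.33
position: [549.5, 290.9, 76.5]
orientation: [[-0.136, 0.991, 0.002], [0.991, 0.136, 0.002], [0.002, 0.002, -1.0]]
contact_force: [0.5, 1.5, 4.6]
opening: 51.6
```

```bash
python3 -c "
from h import *
go(550,292.2,76.5,7.8)
s=status.sense();print('tool force',(s['orientation'].T@s['contact_force']).round(2),'torque',s['ft_torque'].round(2))"
```

```text
t 16.33 pos [549.5 290.9  76.5] psi 7.79 F [0.5 1.5 4.6] open 51.6
 rot deg [ 0.11 -0.09 -0.01] shift cm [ 0.12  0.07 -0.  ] rows 0.0
tool force [ 1.43  0.71 -4.58] torque [-0.09 -0.03 -0.01]
```

{"op": "jog_arm", "data": {"increments": [[0,0,0,0.1,0.1,0,0],[0,0,0,0.2,0.15,0,0],[0,0,0,0.25,0.2,0,0],[0,0,0,0.25,0.2,0,0]]}}

```text
clock: 16.67
position: [550.7, 291.9, 76.6]
orientation: [[-0.135, 0.991, -0.001], [0.991, 0.135, -0.002], [-0.002, -0.001, -1.0]]
contact_force: [-4.5, -9.7, 8.4]
opening: 51.3
```

```bash
python3 -c "
from h import *
go(550,292.2,76.5,7.8)
s=status.sense();print('tool force',(s['orientation'].T@s['contact_force']).round(2),'torque',s['ft_torque'].round(2))"
```

```text
t 16.67 pos [550.7 291.9  76.6] psi 7.75 F [-4.5 -9.7  8.4] open 51.3
 rot deg [-0.06  0.1  -0.05] shift cm [ 0.04 -0.07  0.01] rows 0.0
tool force [-9.05 -5.82 -8.39] torque [-1.51  0.94  0.16]
```

{"op": "jog_arm", "data": {"increments": [[0,0,0,0.18,0.1,0.05,0],[0,0,0,0.2,0.18,0.05,0],[0,0,0,0.2,0.18,0.05,0],[0,0,0,0.2,0.18,0.05,0],[0,0,0,0.2,0.18,0.05,0],[0,0,0,0.2,0.18,0.05,0]]}}

```text
clock: 17.17
position: [551.0, 292.0, 76.6]
orientation: [[-0.134, 0.991, -0.006], [0.991, 0.134, -0.006], [-0.006, -0.007, -1.0]]
contact_force: [-13.4, -13.7, 14.4]
opening: 51.3
```

Run:
```python
from h import *
go(550,292.2,76.5,7.8)
s=status.sense();print('tool force',(s['orientation'].T@s['contact_force']).round(2),'torque',s['ft_torque'].round(2))
p=s['position'];R=s['orientation']
c=calibration('wrist'); im,d=snapshot('wrist'); cv2.imwrite('pics/w10.png',im); W=cloud(c,d);T=(W-p)@R
for v in range(150,330,20):
    print(v,[T[v,u].round(1).tolist() for u in (280,320,360)])
p2,d2=snapshot('scene'); cv2.imwrite('pics/s10.png',cv2.resize(p2[80:300,200:450],None,fx=3,fy=2.7))
s=status.sense();print('tool force',(s['orientation'].T@s['contact_force']).round(2),s['position'].round(1))
```

```text
t 17.17 pos [551.  292.   76.6] psi 7.7 F [-13.4 -13.7  14.4] open 51.3
 rot deg [-0.38  0.32 -0.1 ] shift cm [ 0.04 -0.09  0.02] rows 0.1
tool force [-11.86 -15.19 -14.19] torque [-1.77  2.09  0.12]
150 [[55.7, -21.3, 33.7], [55.6, 0.1, 34.3], [55.9, 21.3, 32.1]]
170 [[55.3, -14.6, -19.0], [55.0, -0.2, -17.7], [54.8, 14.5, -16.8]]
190 [[48.4, -14.5, -21.2], [48.3, -0.2, -20.8], [48.4, 14.2, -20.9]]
210 [[40.9, -14.8, -21.3], [40.9, -0.2, -21.4], [40.7, 14.5, -20.8]]
230 [[33.0, -15.1, -21.3], [32.4, -0.2, -20.0], [32.3, 15.0, -19.7]]
250 [[24.1, -15.6, -20.2], [24.2, -0.2, -20.4], [24.4, 15.2, -20.6]]
270 [[15.5, -15.9, -20.4], [15.4, -0.1, -20.2], [15.6, 15.6, -20.6]]
290 [[6.5, -16.3, -20.6], [6.5, -0.1, -20.6], [6.7, 16.0, -20.9]]
310 [[-2.3, -16.5, -21.7], [-3.0, -0.1, -20.7], [-2.8, 16.4, -21.0]]
tool force [-12.2  -14.65 -15.1 ] [551.  292.   76.7]
```

View pics/w10.png

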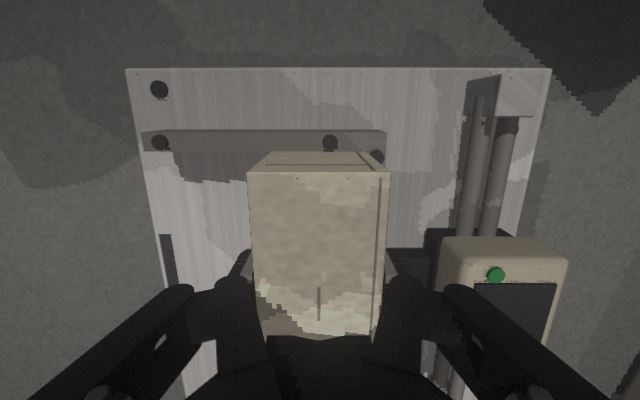

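View pics/s10.png

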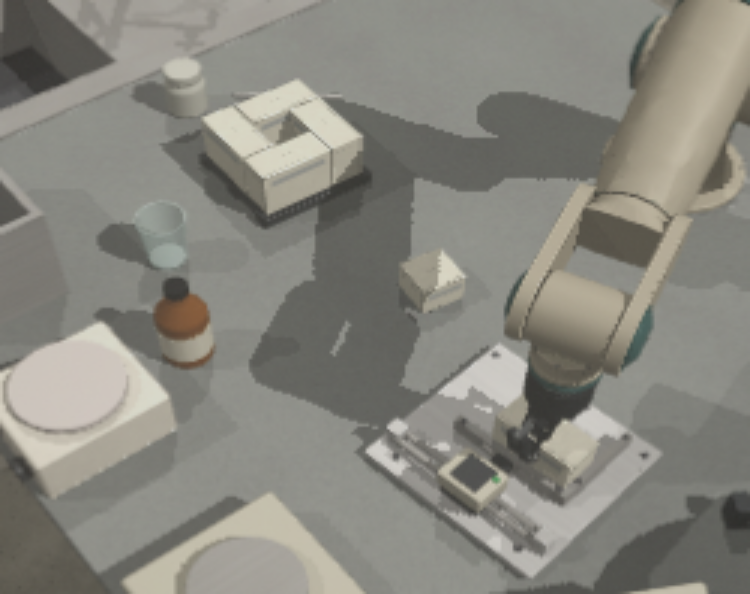

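Both fences push back (12 N and 15 N), but the downward load has crept up and the tool has tilted 0.4°. I'll trim: less downward push, slightly more toward the short fence, tool nearer level.

{"op": "jog_arm", "data": {"increments": [[-0.2,0.2,0,0.25,0.15,0.02,0],[-0.2,0.2,0,0.25,0.15,0.02,0],[-0.2,0.2,0,0.25,0.15,0.02,0],[-0.2,0.2,0,0.25,0.15,0.02,0],[-0.2,0.2,0,0.25,0.15,0.02,0],[-0.2,0.2,0,0.25,0.15,0.02,0]]}}

```text
clock: 17.77
position: [551.0, 292.1, 76.8]
orientation: [[-0.133, 0.991, -0.007], [0.991, 0.133, -0.008], [-0.007, -0.008, -1.0]]
contact_force: [-12.0, -15.0, 11.9]
opening: 51.4
```

Run:
```python
from h import *
go(550,292.2,76.5,7.8)
s=status.sense();print('tool force',(s['orientation'].T@s['contact_force']).round(2),'torque',s['ft_torque'].round(2))
p=s['position'];R=s['orientation']
c=calibration('wrist'); im,d=snapshot('wrist'); W=cloud(c,d)
m=(W[...,2]>40)&(W[...,2]<47)&(W[...,1]>300); m[:100]=0;m[160:]=0;m[:,:135]=0;m[:,400:]=0
T=(W-p)@R
near=[]
for u in range(170,245,6):
    k=np.where(m[:,u])[0]
    if len(k)>2: near.append((T[k.max(),u,1],T[k.max(),u,0]))
near=np.array(near); f=np.polyfit(near[:,0],near[:,1],1); print('short fence near edge at y0',f[1].round(1),'slope deg',np.degrees(f[0]).round(2),'carton end',np.median(T[160,270:360,0]).round(1), np.median(T[163,270:360,0]).round(1))
# carton top tilt/yaw
q=W[185:325,275:360].reshape(-1,3); q=q[np.abs(q[:,2]-98)<6]; A=np.c_[q[:,:2],np.ones(len(q))]; g=np.linalg.lstsq(A,q[:,2],rcond=None)[0]; print('top tilt rad',g[:2].round(4),'z mean',q[:,2].mean().round(1))
s=status.sense();print('tool force',(s['orientation'].T@s['contact_force']).round(2),s['position'].round(1))
```

```text
t 17.77 pos [551.  292.1  76.8] psi 7.66 F [-12.  -15.   11.9] open 51.4
 rot deg [-0.48  0.39 -0.14] shift cm [ 0.02 -0.1   0.03] rows 0.1
tool force [-13.37 -13.98 -11.73] torque [-2.06  1.74  0.35]
short fence near edge at y0 55.4 slope deg -0.32 carton end 55.1 55.1
top tilt rad [-0.0086 -0.0063] z mean 97.4
tool force [-14.05 -13.71 -12.42] [551.  292.1  76.8]
```

Run:
```python
from h import *
c=calibration('top'); p,d=snapshot('top'); W=cloud(c,d); W0=cloud(c,np.load('top0.npz')['d'])
for w in (W0,W):
    S=np.zeros((400,640),bool); S[200:265,400:470]=True
    m=S&(w[...,2]>90)&(w[...,2]<110); q=w[m]; r=cv2.minAreaRect(q[:,:2].astype(np.float32)); print('layer',m.sum(),np.round(r[0],1),np.round(r[1],1),round(r[2],1))
cv2.imwrite('pics/t11.png',cv2.resize(p[130:275,190:520],None,fx=2.4,fy=2.4))
s=status.sense();print('tool force',(s['orientation'].T@s['contact_force']).round(2),s['position'].round(1),s['dq'].round(3))
```

```text
layer 1717 [ 464.9 -346.2] [166.9 165.3] 87.3
layer 2260 [ 465.5 -345.8] [166.5 166.8] 87.8
tool force [-13.32 -12.39 -12.67] [551.  292.1  76.8] [ 0.    -0.     0.    -0.    -0.001 -0.001]
```

View pics/t11.png

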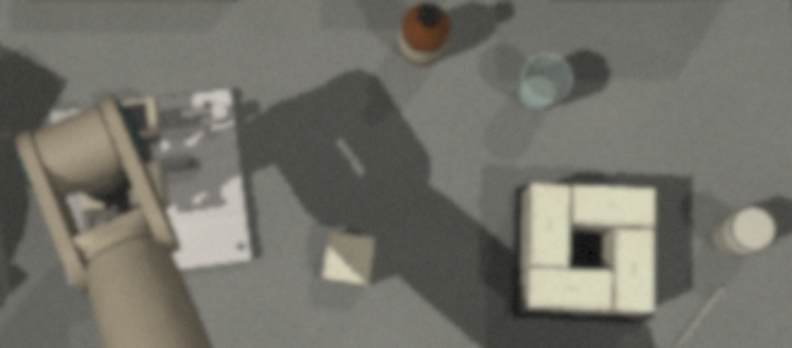

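The top view shows a clean, square pinwheel at (590,250), 166.5 × 166.8 mm overall. The other items look unmoved and the arm is at rest, still pressing. I'll hand in now.

```bash
python3 -c "
from station import order
print(order.hand_in())"
```

```text
the job is handed in; nothing more can be done
None
```

I placed the coded carton in the empty place of the layer and let go. The blank is now pressed into the corner of the coding station and still held there. I handed the job in at about 18 s; no verdict was reported.

**Layer:** The top camera shows a square pinwheel, 166.5 × 166.8 mm overall against a nominal 165 mm. Its centre reads within 1 mm of where it was at the start. The other three cartons were not shoved.

**Pressed carton:**
- The force reading opposite the push is about 13 N toward the short fence and 12 N toward the long fence, with about 13 N down on the plate. These are wrist readings, so they include some plate friction.
- Its end is within about 0.3 mm of the short fence, its yaw is within about 0.3°, and its top is tilted about 0.01 rad (limit 0.035).
- The arm was at rest and still gripping when I handed in.

**Checks that fell short:**
- The tool leans about 0.6° under the push. I tried to trim this and it did not improve.
- I did not measure the gap to the long fence by camera at the end. I inferred that contact from the force and from the carton stopping.
- Top and wrist cameras differed by 1–2 mm throughout, which is within the calibration tolerance.

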